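# Find the rocking lid and snap it home

### The job

One of the four white lids in the black lost-property rack is not snapped home: it lies level, but rocks when it is pressed near the middle of a side. With the fingertips, press the lids near a side until you find one that rocks, then push that lid down on its blue disc until it is fully home and firm. Only press: lift no lid out, leave the other things on the desk where they are, and finish with the hand clear.

Things in the scene. Friction and masses are not known exactly. Their poses are not given: they have to be found in the camera images.
- rack: The low black frame that holds the four lidded tubs in two rows of two, 220 x 220 mm, its walls 45 mm high; fixed to the desk. Origin at the centre of its underside on the desk; x points to its far side, y to its left, z up. The four bays are centred 52 mm to either side of the origin in x and y. The tubs in the bays differ in height by some millimetres, hidden under their lids, so neither height nor look tells which lid is loose.
- lid_1: Plain white square lid in the near left bay of the rack (seen along the rack's x). Size 90 x 90 x 18 mm, 70 to 120 g, with a flat blue disc 28 mm across in the middle. Origin at the centre of its top face, z up, x and y as the rack's. Loose in its bay with about 1 mm of play; its top stands 2 to 11 mm above the rack's walls.
- lid_2: Plain white square lid in the near right bay of the rack (seen along the rack's x). Same size and origin as lid_1. One of the four lids (any of them) is not home; all lie level at the start. A lid that is home is firm all over.
- lid_3: Plain white square lid in the far left bay of the rack (seen along the rack's x). Same size and origin as lid_1. The lid not home rests 5 mm too high on a stud 16 mm wide under its middle: a light press (1 N) 30 to 36 mm from its middle, towards the middle of a side, sinks that side about 4 mm and raises the other (tilt about 0.13 rad); let go, it rocks back level.
- lid_4: Plain white square lid in the far right bay of the rack (seen along the rack's x). Same size and origin as lid_1. A straight push of 8 to 10 N on the loose lid's blue disc drives its stud down against steady friction; after 5 mm the lid meets its ledge, is firm and stays down.
- phone: Bystander, to be left alone. Black phone with a manila tag on it, 150 x 73 x 9 mm, lying left of the rack. Origin at the centre of its underside.
- stamp: Bystander, to be left alone. Hand stamp with red foot and dark wooden knob, 60 x 30 mm, 72 mm high, standing right of the rack. Origin at the centre of its underside.
- tags: Bystander, to be left alone. Bundle of manila tags, 121 x 61 x 15 mm, on the far side of the rack. Origin at the centre of its underside.
- mug: Bystander, to be left alone. Blue mug, 80 mm across, 95 mm high. Origin at the centre of its underside.
- glasses_case: Bystander, to be left alone. Grey glasses case, 160 x 60 x 40 mm. Origin at the centre of its underside.
- stapler: Bystander, to be left alone. Red and black stapler, 140 x 36 mm, 55 mm high. Origin at the centre of its underside.
There are look-alikes about, which are no part of the job. Leave any orange or purple look-alike of the lid_1 alone.

How it is judged:
On the way, in this order (a step that is already met when the one before it is completed fails the run):
1. the loose lid has been rocked: it tilted by more than 0.05 rad (about 3 degrees) under the fingers (((angle between lid_1's own z axis and vertical above 0.05 rad and contact force between the fingers and lid_1 above 0.2 N) or (angle between lid_2's own z axis and vertical above 0.05 rad and contact force between the fingers and lid_2 above 0.2 N) or (angle between lid_3's own z axis and vertical above 0.05 rad and contact force between the fingers and lid_3 above 0.2 N) or (angle between lid_4's own z axis and vertical above 0.05 rad and contact force between the fingers and lid_4 above 0.2 N))), for 0.04 s.
2. it has been pressed home: down by more than 4.3 mm of its 5 mm and level within 0.02 rad (((distance of lid_1 from where it was at the start of the episode above 0.0043 m and angle between lid_1's own z axis and vertical below 0.02 rad) or (distance of lid_2 from where it was at the start of the episode above 0.0043 m and angle between lid_2's own z axis and vertical below 0.02 rad) or (distance of lid_3 from where it was at the start of the episode above 0.0043 m and angle between lid_3's own z axis and vertical below 0.02 rad) or (distance of lid_4 from where it was at the start of the episode above 0.0043 m and angle between lid_4's own z axis and vertical below 0.02 rad))), for 0.2 s.
At the end, for the whole second after the job is handed in: The loose lid is home (it went down by more than 4.3 mm of its 5 mm), all four lids are level within 0.025 rad, at rest, and within 9 mm of where they started (((distance of lid_1 from where it was at the start of the episode above 0.0043 m and angle between lid_1's own z axis and vertical below 0.02 rad) or (distance of lid_2 from where it was at the start of the episode above 0.0043 m and angle between lid_2's own z axis and vertical below 0.02 rad) or (distance of lid_3 from where it was at the start of the episode above 0.0043 m and angle between lid_3's own z axis and vertical below 0.02 rad) or (distance of lid_4 from where it was at the start of the episode above 0.0043 m and angle between lid_4's own z axis and vertical below 0.02 rad)) and angle between each of lid_1, lid_2, lid_3, lid_4's own z axis and vertical below 0.025 rad and distance of each of lid_1, lid_2, lid_3, lid_4 from where it was at the start of the episode below 0.009 m and linear speed of each of lid_1, lid_2, lid_3, lid_4 below 0.01 m/s); the robot touches nothing.
It fails at once if a lid is lifted or carried (over 15 mm from where it started) (distance of any of lid_1, lid_2, lid_3, lid_4 from where it was at the start of the episode above 0.015 m).
It fails at once if a bystander is pushed or carried by more than 15 mm (distance of any of phone, stamp, tags, mug, glasses_case, stapler from where it was at the start of the episode above 0.015 m).
It also fails if it takes over 51 s, if anything falls off the work surface, if the arm or the gripper's body presses on something with over 40 N, if the wrist force passes 120 N, or if a joint passes its speed limit or range.

### The arm

A 7-joint arm with a two-finger parallel gripper is mounted at the origin on the work surface. World frame = base frame: x ahead of the robot, y to its left, z up, the work surface at z = 0. Lengths are in m, angles in rad, forces in N, time in s.
With the tool pointing down it reaches from about 0.4 to 0.875 m from the base axis. Payload 6.5 kg.
Tool frame: the origin (TCP) lies at the very end of the fingers, on their centre line; the grasp point (between the pads) lies bot.grasp_offset behind it (bot.grasp_offset is the distance from the TCP to the grasp point, in m); z points along the fingers, y is the line along which they close (so a half turn about z gives the same grasp; the last joint's range is limited). The gripper opens to 85 mm and grips with 20 to 120 N. Pads are 22 mm wide; open, the fingers measure 114 mm over their backs; the gripper's body (76 mm by 85 mm) begins 54 mm behind the grasp point. The pads swing forward as they close: fully open they stand 13 mm farther back than shut.
Start: joints at [-1.311, 0.536, -0.004, 1.538, 0.003, 1.067, -0.071], TCP at [0.208, 0.616, 0.231] pointing down, gripper open.
Joint ranges: [-2.7, 2.7], [-0.37, 2.16], [-1.27, 1.26], [0.24, 2.4], [-1.31, 4.45], [0.19, 1.91], [-2.76, 2.76]. Speed limits (rad/s): [2.39, 2.39, 3.14, 3.14, 3.14, 3.14, 3.14].

### API

Orientations are given as [roll, pitch, yaw] about the fixed x, y, z axes, in that order (R = Rz(yaw) Ry(pitch) Rx(roll)).
In Python, from station import bot gives the robot as it stands. The module is installed in compiled form; this text tells all that it offers.
- The arm moves only by the shell command python3 -m handwheel 'ROWS' [FORCE]. ROWS is JSON, a list of rows, each an object with "fingers": the opening, from 0 (shut) to 1 (fully open); "translation": the shift along the tool's x, y, z in cm, a list of three; "delta_rot": the turn, a rotation vector about the tool's x, y, z in degrees, a list of three. In form: [{"fingers": fingers, "translation": [dx, dy, dz], "delta_rot": [wx, wy, wz]}, ...]. A call has 1 to 12 rows; each row is the pose to reach, as a shift and turn from the pose commanded when the call began, along the tool's axes at that moment; what a row does not reach only later rows make up. A row lasts 1/10 s, in which the tool goes at most 50 mm and 8.59 degrees, less where a joint would pass 70% of its speed; a pose out of reach is approached as far as the arm can. A call with a gripper value outside its range is refused whole. The fingers move at their own pace and stop on an object; FORCE is the grip in N (left out, the last holds). Time passes only in rows, so rows that repeat a pose let the fingers close. It gives the time, the measured TCP pose, the force, the opening and the grip force at its end, in the units of the state.
- bot.observe(): the state, without advancing time (a new reading comes with each control period).
- bot.get_image(name): name is "side" or "top"; returns a dict with "pixels" (420x560x3 uint8, red, green, blue), "fx", "fy", "cx", "cy" (pixels), "extrinsics" (4x4, takes a point from camera to world coordinates). Camera axes: x right, y down, z forward; pixel columns grow to the right and rows downward; lengths in m; the calibration is good to about 2 mm. A picture is of the moment at which its call begins. There is no depth.
- bot.finish_job(): hands the job in; it is judged then, once.
The state is a dict: "time_s": time; "joint_positions": joint angles; "qvel": joint speeds; "joint_efforts": joint torques, N m; "position": TCP position; "orientation": TCP orientation; "contact_force": force on the tool from outside, world axes, zero at the start; "torque": the same for the moment, N m; "opening": finger opening in m; "gripper_force": force on a finger pad.
Only numpy, scipy, OpenCV 4.12 (cv2) and the standard library are available. Lean on these libraries where they do the work, as an engineer would, in place of code of your own. Each camera call takes 0.05 s, during which the arm holds its last target. There are 200 camera calls.

## Working session

There is one attempt and no reset: what is moved stays moved. The work goes in short steps, Python scripts to look and compute and a shell command to move; the robot and the scene stay as the last step left them, time stands still between calls to the robot, and variables do not carry over. Pictures are saved under pics/ and viewed, at most 10 in all, crops included, and the job is handed in when it is done.

```bash
mkdir -p pics; python3 - <<'E'
from station import bot
import cv2,numpy as np
for n in("top","side"):
    d=bot.get_image(n); np.savez(f"{n}.npz",**d)
    cv2.imwrite(f"pics/{n}0.png",d["pixels"][:,:,::-1])
    print(n,d["fx"],d["cx"],d["cy"],np.round(d["extrinsics"],3).tolist())
o=bot.observe();print(o["time_s"],o["position"],o["orientation"],o["contact_force"],o["opening"],bot.grasp_offset)
E
```

```text
top 392.7731958305577 277.4666033963594 211.21266795819133 [[-0.032, -0.973, 0.228, 0.31], [-0.999, 0.032, -0.001, 0.008], [-0.006, -0.228, -0.974, 1.075], [0.0, 0.0, 0.0, 1.0]]
side 432.6167208938684 278.0124532252744 217.07875145931922 [[-0.952, -0.225, 0.206, 0.309], [-0.305, 0.679, -0.668, 0.69], [0.01, -0.699, -0.715, 0.83], [0.0, 0.0, 0.0, 1.0]]
0.1 [0.20788522 0.61527737 0.23050444] [-3.14004848e+00  1.15618647e-04  2.81585152e+00] [ 0.59531079 -0.02721699 -0.0638892 ] 0.0852768605693677 0.0187
```

View pics/top0.png

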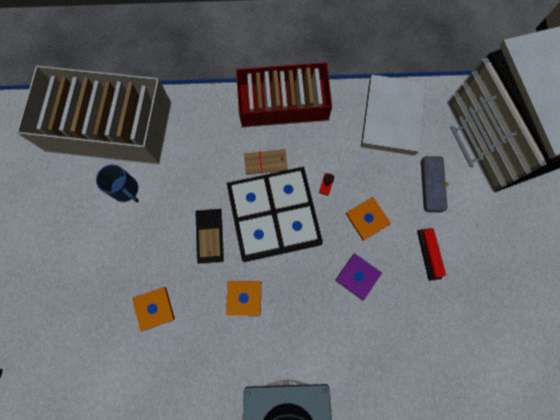

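View pics/side0.png

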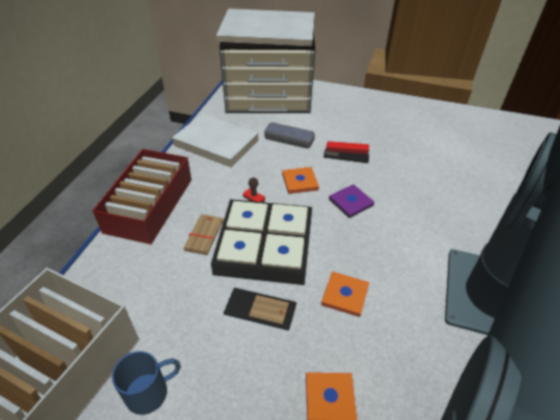

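Top view: the rack spans about (228..321, 168..258), with discs near (259,234), (297,226), (251,197) and (288,189). In the side view the same discs sit near (283,250), (288,217), (240,245) and (247,214). The orange and purple look-alikes are outside the rack.

```bash
cat > h.py <<'E'
import cv2,numpy as np
def discs(px,seeds):
    hsv=cv2.cvtColor(px,cv2.COLOR_RGB2HSV)
    m=cv2.inRange(hsv,(105,130,60),(130,255,255))
    n,l,s,c=cv2.connectedComponentsWithStats(m)
    return [c[1:][np.argmin(np.hypot(*(c[1:]-q).T))] for q in seeds]
def ray(d,uv):
    E=d["extrinsics"]; v=np.array([(uv[0]-d["cx"])/d["fx"],(uv[1]-d["cy"])/d["fy"],1])
    return E[:3,3],E[:3,:3]@v
def tri(a,u,b,v):
    p,r=ray(a,u);q,s=ray(b,v)
    k=np.linalg.lstsq(np.c_[r,-s],q-p,rcond=None)[0]
    return (p+k[0]*r+q+k[1]*s)/2,np.linalg.norm(p+k[0]*r-q-k[1]*s)
def plane(d,uv,z):
    p,r=ray(d,uv);return p+r*(z-p[2])/r[2]
E
python3 - <<'E'
from h import *
t=dict(np.load("top.npz"));s=dict(np.load("side.npz"))
a=discs(t["pixels"],[(259,234),(297,226),(251,197),(288,189)])
b=discs(s["pixels"],[(283,250),(288,217),(240,245),(247,214)])
P=[]
for i in range(4):
    X,e=tri(t,a[i],s,b[i]);Y=plane(t,a[i],.052);P.append(Y)
    print(i+1,a[i].round(1),b[i].round(1),X.round(4),round(e,4),Y.round(4),plane(s,b[i],.052).round(4))
P=np.array(P);c=P.mean(0);f=(P[2]+P[3]-P[0]-P[1])[:2];l=(P[0]+P[2]-P[1]-P[3])[:2]
print(c,np.arctan2(f[1],f[0]),np.arctan2(-l[0],l[1]),np.hypot(*f)/2,np.hypot(*l)/2)
E
```

```text
1 [258.1 234. ] [282.9 249.4] [0.4904 0.0598 0.0513] 0.0004 [0.4901 0.0597 0.052 ] [0.4905 0.0603 0.052 ]
2 [296.7 225.4] [287.7 217.1] [ 0.5099 -0.0428  0.054 ] 0.0005 [ 0.5101 -0.0429  0.052 ] [ 0.5107 -0.0447  0.052 ]
3 [250.3 196.9] [239.2 244.7] [0.5926 0.0788 0.0521] 0.0007 [0.5923 0.0788 0.052 ] [0.593  0.0787 0.052 ]
4 [287.9 188.8] [246.9 214. ] [ 0.6121 -0.0236  0.051 ] 0.0004 [ 0.6116 -0.0236  0.052 ] [ 0.6119 -0.0227  0.052 ]
[0.55101582 0.01801146 0.052     ] 0.1862061188424978 0.18915343431587048 0.10361848640607231 0.10435170764089206
```

```bash
cat >> h.py <<'E'
from scipy.spatial.transform import Rotation as R
C=np.array([.551,.018]);A=.188
def rk(x,y): return C+np.array([[np.cos(A),-np.sin(A)],[np.sin(A),np.cos(A)]])@[x,y]
def go(o,x,y,z):
    T=R.from_euler("xyz",o["orientation"]); G=R.from_euler("xyz",[np.pi,0,A+np.pi/2])
    d=np.r_[rk(x,y),z]-o["position"]
    print("cm",(T.inv().apply(d)*100).round(2),"deg",(T.inv()*G).as_rotvec(degrees=True).round(2))
E
python3 - <<'E'
from h import *
from station import bot
go(bot.observe(),-.052,.083,.1)
go(bot.observe(),-.052,.083,.23)
E
```

```text
cm [-43.01 -40.91  13.12] deg [-8.000e-02  5.000e-02  6.056e+01]
cm [-43.01 -40.93   0.12] deg [-8.000e-02  5.000e-02  6.056e+01]
```

```bash
python3 -m handwheel '[{"fingers":0,"translation":[-3.6,-3.4,0],"delta_rot":[0,0,5]},{"fingers":0,"translation":[-7.2,-6.8,0],"delta_rot":[0,0,10]},{"fingers":0,"translation":[-10.8,-10.2,0],"delta_rot":[0,0,15]},{"fingers":0,"translation":[-14.4,-13.6,0],"delta_rot":[0,0,20]},{"fingers":0,"translation":[-18,-17,0],"delta_rot":[0,0,25]},{"fingers":0,"translation":[-21.6,-20.5,0],"delta_rot":[0,0,30]},{"fingers":0,"translation":[-25.2,-24,0],"delta_rot":[0,0,35]},{"fingers":0,"translation":[-28.8,-27.4,0],"delta_rot":[0,0,40]},{"fingers":0,"translation":[-32.4,-30.8,0],"delta_rot":[0,0,45]},{"fingers":0,"translation":[-36,-34.2,0],"delta_rot":[0,0,50]},{"fingers":0,"translation":[-39.6,-37.6,0],"delta_rot":[0,0,55]},{"fingers":0,"translation":[-43,-40.9,0],"delta_rot":[0,0,60.5]}]' 20
python3 -m handwheel '[{"fingers":0,"translation":[0,0,0],"delta_rot":[0,0,0]},{"fingers":0,"translation":[0,0,0],"delta_rot":[0,0,0]},{"fingers":0,"translation":[0,0,0],"delta_rot":[0,0,0]}]'
python3 -c "
from h import *
from station import bot
go(bot.observe(),-.052,.083,.075)"
```

```text
time_s: 1.3
position: [0.485, 0.0887, 0.2313]
orientation: [3.141, -0.0, 1.756]
contact_force: [0.9, 0.5, -0.1]
opening: -0.0003
gripper_force: 0.0
time_s: 1.6
position: [0.4839, 0.0919, 0.231]
orientation: [-3.141, -0.001, 1.762]
contact_force: [0.4, -1.0, 0.5]
opening: 0.0001
gripper_force: 0.0
cm [-0.23  0.03 15.6 ] deg [-0.05 -0.03  0.19]
```

```bash
python3 -m handwheel '[{"fingers":0,"translation":[-0.2,0,4],"delta_rot":[0,0,0]},{"fingers":0,"translation":[-0.2,0,8],"delta_rot":[0,0,0]},{"fingers":0,"translation":[-0.2,0,12],"delta_rot":[0,0,0]},{"fingers":0,"translation":[-0.2,0,15],"delta_rot":[0,0,0]},{"fingers":0,"translation":[-0.2,0,16.5],"delta_rot":[0,0,0]},{"fingers":0,"translation":[-0.2,0,16.5],"delta_rot":[0,0,0]},{"fingers":0,"translation":[-0.2,0,16.5],"delta_rot":[0,0,0]},{"fingers":0,"translation":[-0.2,0,16.5],"delta_rot":[0,0,0]}]'
python3 -c "
from h import *
from station import bot
d=bot.get_image('side');cv2.imwrite('pics/s1.png',cv2.resize(d['pixels'][150:320,180:380,::-1],None,fx=3,fy=3))
go(bot.observe(),-.052,.083,.055)"
```

```text
time_s: 2.4
position: [0.4857, 0.0896, 0.0674]
orientation: [3.14, -0.0, 1.761]
contact_force: [0.0, -0.2, 0.5]
opening: 0.0
gripper_force: 0.0
cm [ 0.06 -0.12  1.24] deg [ 0.12 -0.03  0.11]
```

View pics/s1.png

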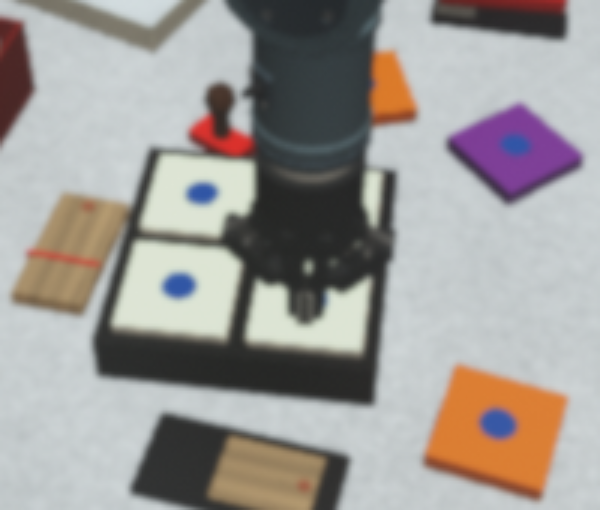

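The shut fingers hang over lid 1's outer side at crop (305,320), and the blue disc is just visible behind them. Next I lower them gently.

```bash
python3 -m handwheel '[{"fingers":0,"translation":[0,0,0.4],"delta_rot":[0,0,0]},{"fingers":0,"translation":[0,0,0.8],"delta_rot":[0,0,0]},{"fingers":0,"translation":[0,0,1.0],"delta_rot":[0,0,0]},{"fingers":0,"translation":[0,0,1.0],"delta_rot":[0,0,0]},{"fingers":0,"translation":[0,0,1.0],"delta_rot":[0,0,0]}]'
python3 -m handwheel '[{"fingers":0,"translation":[0,0,0.1],"delta_rot":[0,0,0]},{"fingers":0,"translation":[0,0,0.2],"delta_rot":[0,0,0]},{"fingers":0,"translation":[0,0,0.3],"delta_rot":[0,0,0]},{"fingers":0,"translation":[0,0,0.3],"delta_rot":[0,0,0]},{"fingers":0,"translation":[0,0,0.3],"delta_rot":[0,0,0]}]'
```

```text
time_s: 2.95
position: [0.4849, 0.0887, 0.0562]
orientation: [-3.141, 0.0, 1.76]
contact_force: [-0.6, 0.4, -0.8]
opening: 0.0001
gripper_force: 0.0
time_s: 3.45
position: [0.4849, 0.0887, 0.0533]
orientation: [-3.142, 0.0, 1.76]
contact_force: [-0.7, 0.2, 0.2]
opening: 0.0001
gripper_force: 0.0
```

```bash
python3 -m handwheel '[{"fingers":0,"translation":[0,0,0.1],"delta_rot":[0,0,0]},{"fingers":0,"translation":[0,0,0.1],"delta_rot":[0,0,0]},{"fingers":0,"translation":[0,0,0.1],"delta_rot":[0,0,0]}]'
python3 -m handwheel '[{"fingers":0,"translation":[0,0,0.1],"delta_rot":[0,0,0]},{"fingers":0,"translation":[0,0,0.1],"delta_rot":[0,0,0]},{"fingers":0,"translation":[0,0,0.1],"delta_rot":[0,0,0]}]'
python3 -m handwheel '[{"fingers":0,"translation":[0,0,0.1],"delta_rot":[0,0,0]},{"fingers":0,"translation":[0,0,0.1],"delta_rot":[0,0,0]},{"fingers":0,"translation":[0,0,0.1],"delta_rot":[0,0,0]}]'
```

```text
time_s: 3.75
position: [0.4849, 0.0887, 0.0523]
orientation: [-3.142, 0.0, 1.76]
contact_force: [0.4, 0.3, 0.0]
opening: 0.0003
gripper_force: 0.0
time_s: 4.05
position: [0.485, 0.0888, 0.0519]
orientation: [3.141, -0.0, 1.76]
contact_force: [-2.7, -0.6, 8.7]
opening: 0.0001
gripper_force: 4.4
time_s: 4.35
position: [0.4851, 0.0888, 0.0518]
orientation: [3.141, -0.001, 1.76]
contact_force: [-5.6, -0.4, 22.1]
opening: 0.0001
gripper_force: 11.3
```

```bash
python3 -m handwheel '[{"fingers":0,"translation":[0,0,-1],"delta_rot":[0,0,0]},{"fingers":0,"translation":[0,0,-1.6],"delta_rot":[0,0,0]},{"fingers":0,"translation":[-4,0,-1.6],"delta_rot":[0,0,0]},{"fingers":0,"translation":[-8,0,-1.6],"delta_rot":[0,0,0]},{"fingers":0,"translation":[-10.4,0,-1.6],"delta_rot":[0,0,0]},{"fingers":0,"translation":[-10.4,0,-1.6],"delta_rot":[0,0,0]},{"fingers":0,"translation":[-10.4,0,-1.2],"delta_rot":[0,0,0]},{"fingers":0,"translation":[-10.4,0,-0.8],"delta_rot":[0,0,0]},{"fingers":0,"translation":[-10.4,0,-0.8],"delta_rot":[0,0,0]},{"fingers":0,"translation":[-10.4,0,-0.8],"delta_rot":[0,0,0]}]'
python3 -c "
from h import *
from station import bot
go(bot.observe(),-.052,-.021,.055)"
```

```text
time_s: 5.35
position: [0.5042, -0.0124, 0.058]
orientation: [-3.141, -0.0, 1.762]
contact_force: [0.2, -0.3, -1.2]
opening: 0.0001
gripper_force: 0.0
cm [ 0.01 -0.03  0.3 ] deg [-0.03 -0.02  0.16]
```

```bash
python3 -m handwheel '[{"fingers":0,"translation":[0,0,0.1],"delta_rot":[0,0,0]},{"fingers":0,"translation":[0,0,0.2],"delta_rot":[0,0,0]},{"fingers":0,"translation":[0,0,0.2],"delta_rot":[0,0,0]},{"fingers":0,"translation":[0,0,0.2],"delta_rot":[0,0,0]}]'
python3 -m handwheel '[{"fingers":0,"translation":[0,0,0.1],"delta_rot":[0,0,0]},{"fingers":0,"translation":[0,0,0.1],"delta_rot":[0,0,0]},{"fingers":0,"translation":[0,0,0.1],"delta_rot":[0,0,0]}]'
python3 -m handwheel '[{"fingers":0,"translation":[0,0,0.1],"delta_rot":[0,0,0]},{"fingers":0,"translation":[0,0,0.1],"delta_rot":[0,0,0]},{"fingers":0,"translation":[0,0,0.1],"delta_rot":[0,0,0]}]'
```

```text
time_s: 5.75
position: [0.5045, -0.0134, 0.0563]
orientation: [3.142, -0.0, 1.76]
contact_force: [-0.2, 0.0, 0.4]
opening: 0.0001
gripper_force: 0.0
time_s: 6.05
position: [0.5045, -0.0134, 0.0553]
orientation: [3.142, -0.0, 1.76]
contact_force: [0.1, 0.5, -0.5]
opening: 0.0002
gripper_force: 0.0
time_s: 6.35
position: [0.5046, -0.0135, 0.0549]
orientation: [3.141, -0.0, 1.76]
contact_force: [-2.9, 0.8, 9.2]
opening: -0.0
gripper_force: 4.2
```

Lid 2 is firm as well: 9 N at z 0.055. On to lid 4's inner side.

```bash
python3 -m handwheel '[{"fingers":0,"translation":[0,0,-1],"delta_rot":[0,0,0]},{"fingers":0,"translation":[0,0,-1.6],"delta_rot":[0,0,0]},{"fingers":0,"translation":[0,4,-1.6],"delta_rot":[0,0,0]},{"fingers":0,"translation":[0,8,-1.6],"delta_rot":[0,0,0]},{"fingers":0,"translation":[0,10.4,-1.6],"delta_rot":[0,0,0]},{"fingers":0,"translation":[0,10.4,-1.6],"delta_rot":[0,0,0]},{"fingers":0,"translation":[0,10.4,-0.8],"delta_rot":[0,0,0]},{"fingers":0,"translation":[0,10.4,-0.3],"delta_rot":[0,0,0]},{"fingers":0,"translation":[0,10.4,-0.3],"delta_rot":[0,0,0]},{"fingers":0,"translation":[0,10.4,-0.3],"delta_rot":[0,0,0]}]'
python3 -c "
from h import *
from station import bot
go(bot.observe(),.052,-.021,.055)"
python3 -m handwheel '[{"fingers":0,"translation":[0,0,0.1],"delta_rot":[0,0,0]},{"fingers":0,"translation":[0,0,0.2],"delta_rot":[0,0,0]},{"fingers":0,"translation":[0,0,0.2],"delta_rot":[0,0,0]},{"fingers":0,"translation":[0,0,0.2],"delta_rot":[0,0,0]}]'
python3 -m handwheel '[{"fingers":0,"translation":[0,0,0.1],"delta_rot":[0,0,0]},{"fingers":0,"translation":[0,0,0.1],"delta_rot":[0,0,0]},{"fingers":0,"translation":[0,0,0.1],"delta_rot":[0,0,0]}]'
```

```text
time_s: 7.35
position: [0.6057, 0.0059, 0.0571]
orientation: [-3.141, -0.0, 1.759]
contact_force: [-0.4, -0.6, 0.6]
opening: 0.0002
gripper_force: 0.0
cm [0.12 0.05 0.21] deg [-0.06 -0.01  0.04]
time_s: 7.75
position: [0.6066, 0.0062, 0.0554]
orientation: [3.141, -0.0, 1.76]
contact_force: [0.1, -0.8, -0.6]
opening: -0.0003
gripper_force: 0.0
time_s: 8.05
position: [0.6066, 0.0061, 0.0543]
orientation: [-3.142, -0.0, 1.76]
contact_force: [-0.1, 0.3, 0.1]
opening: 0.0002
gripper_force: 0.0
```

```bash
python3 -m handwheel '[{"fingers":0,"translation":[0,0,0.1],"delta_rot":[0,0,0]},{"fingers":0,"translation":[0,0,0.2],"delta_rot":[0,0,0]},{"fingers":0,"translation":[0,0,0.2],"delta_rot":[0,0,0]},{"fingers":0,"translation":[0,0,0.2],"delta_rot":[0,0,0]}]'
python3 -m handwheel '[{"fingers":0,"translation":[0,0,0.1],"delta_rot":[0,0,0]},{"fingers":0,"translation":[0,0,0.1],"delta_rot":[0,0,0]},{"fingers":0,"translation":[0,0,0.1],"delta_rot":[0,0,0]}]'
python3 -m handwheel '[{"fingers":0,"translation":[0,0,0.1],"delta_rot":[0,0,0]},{"fingers":0,"translation":[0,0,0.1],"delta_rot":[0,0,0]},{"fingers":0,"translation":[0,0,0.1],"delta_rot":[0,0,0]}]'
```

```text
time_s: 8.45
position: [0.6065, 0.0061, 0.0522]
orientation: [-3.141, 0.0, 1.76]
contact_force: [0.1, -0.2, 0.8]
opening: -0.0004
gripper_force: 0.0
time_s: 8.75
position: [0.6067, 0.0061, 0.0519]
orientation: [3.141, -0.0, 1.76]
contact_force: [-1.7, -0.3, 5.7]
opening: -0.0
gripper_force: 2.9
time_s: 9.05
position: [0.6068, 0.0061, 0.0519]
orientation: [3.141, -0.001, 1.76]
contact_force: [-4.8, -0.5, 14.7]
opening: 0.0003
gripper_force: 7.4
```

Lid 4 is firm at z 0.052. Lid 3 is left.

```bash
python3 -m handwheel '[{"fingers":0,"translation":[0,0,-1],"delta_rot":[0,0,0]},{"fingers":0,"translation":[0,0,-1.6],"delta_rot":[0,0,0]},{"fingers":0,"translation":[2.2,0,-1.6],"delta_rot":[0,0,0]},{"fingers":0,"translation":[4.2,0,-1.6],"delta_rot":[0,0,0]},{"fingers":0,"translation":[4.2,0,-1.6],"delta_rot":[0,0,0]},{"fingers":0,"translation":[4.2,0,-0.8],"delta_rot":[0,0,0]},{"fingers":0,"translation":[4.2,0,-0.6],"delta_rot":[0,0,0]},{"fingers":0,"translation":[4.2,0,-0.6],"delta_rot":[0,0,0]},{"fingers":0,"translation":[4.2,0,-0.6],"delta_rot":[0,0,0]}]'
python3 -c "
from h import *
from station import bot
go(bot.observe(),.052,.021,.055)"
python3 -m handwheel '[{"fingers":0,"translation":[0,0,0.1],"delta_rot":[0,0,0]},{"fingers":0,"translation":[0,0,0.2],"delta_rot":[0,0,0]},{"fingers":0,"translation":[0,0,0.3],"delta_rot":[0,0,0]},{"fingers":0,"translation":[0,0,0.3],"delta_rot":[0,0,0]}]'
python3 -m handwheel '[{"fingers":0,"translation":[0,0,0.1],"delta_rot":[0,0,0]},{"fingers":0,"translation":[0,0,0.1],"delta_rot":[0,0,0]},{"fingers":0,"translation":[0,0,0.1],"delta_rot":[0,0,0]}]'
python3 -m handwheel '[{"fingers":0,"translation":[0,0,0.1],"delta_rot":[0,0,0]},{"fingers":0,"translation":[0,0,0.1],"delta_rot":[0,0,0]},{"fingers":0,"translation":[0,0,0.1],"delta_rot":[0,0,0]}]'
```

```text
time_s: 9.95
position: [0.5988, 0.0463, 0.0561]
orientation: [-3.141, 0.001, 1.759]
contact_force: [0.5, 0.0, 0.1]
opening: -0.0001
gripper_force: 0.0
cm [ 0.21 -0.02  0.11] deg [-0.02  0.03 -0.01]
time_s: 10.35
position: [0.5986, 0.0474, 0.0532]
orientation: [-3.141, -0.0, 1.76]
contact_force: [-0.8, 0.6, 0.4]
opening: -0.0002
gripper_force: 0.0
time_s: 10.65
position: [0.5987, 0.0474, 0.0523]
orientation: [3.142, -0.0, 1.76]
contact_force: [0.3, 0.5, 0.8]
opening: 0.0003
gripper_force: 0.0
time_s: 10.95
position: [0.5988, 0.0473, 0.0514]
orientation: [3.141, 0.0, 1.76]
contact_force: [-0.1, 0.4, 1.3]
opening: -0.0001
gripper_force: 0.4
```

```bash
python3 -m handwheel '[{"fingers":0,"translation":[0,0,0.1],"delta_rot":[0,0,0]},{"fingers":0,"translation":[0,0,0.1],"delta_rot":[0,0,0]},{"fingers":0,"translation":[0,0,0.1],"delta_rot":[0,0,0]}]'
python3 -m handwheel '[{"fingers":0,"translation":[0,0,0.1],"delta_rot":[0,0,0]},{"fingers":0,"translation":[0,0,0.1],"delta_rot":[0,0,0]},{"fingers":0,"translation":[0,0,0.1],"delta_rot":[0,0,0]}]'
```

```text
time_s: 11.25
position: [0.5989, 0.0472, 0.0504]
orientation: [3.141, 0.0, 1.76]
contact_force: [0.4, -0.3, 1.9]
opening: -0.0002
gripper_force: 0.9
time_s: 11.55
position: [0.5991, 0.0471, 0.0498]
orientation: [3.141, 0.0, 1.76]
contact_force: [0.2, -2.4, 5.4]
opening: 0.0001
gripper_force: 3.0
```

```bash
python3 -c "
from h import *
from station import bot
d=bot.get_image('side');o=np.load('side.npz')['pixels']
f=lambda p:cv2.resize(p[190:290,200:330,::-1],None,fx=3,fy=4)
cv2.imwrite('pics/s2.png',np.hstack([f(d['pixels']),f(o)]))
go(bot.observe(),.052,.052,.07)"
```

```text
cm [ 3.24 -0.06 -2.02] deg [0.04 0.01 0.05]
```

View pics/s2.png

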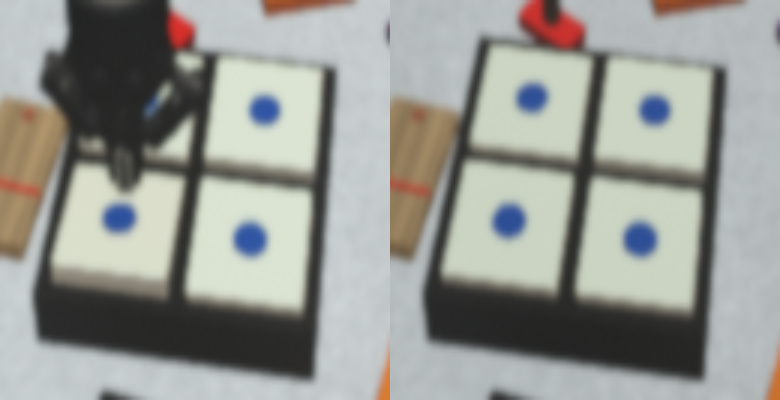

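Left crop: lid 3 is tilted under the fingers. Its front edge at (110,280) stands up and its shading has changed from the start picture on the right. So lid 3 is the loose one, and I push its disc next.

```bash
python3 -m handwheel '[{"fingers":0,"translation":[0,0,-0.8],"delta_rot":[0,0,0]},{"fingers":0,"translation":[0,0,-1.6],"delta_rot":[0,0,0]},{"fingers":0,"translation":[1.6,0,-1.6],"delta_rot":[0,0,0]},{"fingers":0,"translation":[3.2,0,-1.6],"delta_rot":[0,0,0]},{"fingers":0,"translation":[3.2,0,-1.6],"delta_rot":[0,0,0]},{"fingers":0,"translation":[3.2,0,-1.6],"delta_rot":[0,0,0]},{"fingers":0,"translation":[3.2,0,-1.2],"delta_rot":[0,0,0]},{"fingers":0,"translation":[3.2,0,-0.8],"delta_rot":[0,0,0]},{"fingers":0,"translation":[3.2,0,-0.8],"delta_rot":[0,0,0]},{"fingers":0,"translation":[3.2,0,-0.8],"delta_rot":[0,0,0]}]'
python3 -c "
from h import *
from station import bot
go(bot.observe(),.052,.052,.052)"
```

```text
time_s: 12.6
position: [0.5926, 0.0783, 0.057]
orientation: [-3.141, 0.0, 1.759]
contact_force: [-0.6, -0.7, -0.1]
opening: 0.0003
gripper_force: 0.0
cm [ 0.05 -0.01  0.5 ] deg [-0.03  0.01  0.02]
```

```bash
python3 -m handwheel '[{"fingers":0,"translation":[0,0,0.2],"delta_rot":[0,0,0]},{"fingers":0,"translation":[0,0,0.4],"delta_rot":[0,0,0]},{"fingers":0,"translation":[0,0,0.5],"delta_rot":[0,0,0]},{"fingers":0,"translation":[0,0,0.6],"delta_rot":[0,0,0]},{"fingers":0,"translation":[0,0,0.6],"delta_rot":[0,0,0]}]'
python3 -m handwheel '[{"fingers":0,"translation":[0,0,0.1],"delta_rot":[0,0,0]},{"fingers":0,"translation":[0,0,0.2],"delta_rot":[0,0,0]},{"fingers":0,"translation":[0,0,0.2],"delta_rot":[0,0,0]},{"fingers":0,"translation":[0,0,0.2],"delta_rot":[0,0,0]}]'
python3 -m handwheel '[{"fingers":0,"translation":[0,0,0.1],"delta_rot":[0,0,0]},{"fingers":0,"translation":[0,0,0.2],"delta_rot":[0,0,0]},{"fingers":0,"translation":[0,0,0.2],"delta_rot":[0,0,0]},{"fingers":0,"translation":[0,0,0.2],"delta_rot":[0,0,0]}]'
```

```text
time_s: 13.1
position: [0.5927, 0.0788, 0.0517]
orientation: [-3.142, -0.0, 1.76]
contact_force: [-1.6, 0.1, 5.0]
opening: -0.0002
gripper_force: 2.1
time_s: 13.5
position: [0.5927, 0.0788, 0.0497]
orientation: [3.142, -0.0, 1.76]
contact_force: [-1.5, 0.5, 5.1]
opening: -0.0001
gripper_force: 2.7
time_s: 13.9
position: [0.5927, 0.0788, 0.0477]
orientation: [3.142, -0.0, 1.76]
contact_force: [-2.9, 0.1, 6.2]
opening: 0.0002
gripper_force: 2.7
```

```bash
python3 -m handwheel '[{"fingers":0,"translation":[0,0,0.1],"delta_rot":[0,0,0]},{"fingers":0,"translation":[0,0,0.1],"delta_rot":[0,0,0]},{"fingers":0,"translation":[0,0,0.1],"delta_rot":[0,0,0]}]'
python3 -m handwheel '[{"fingers":0,"translation":[0,0,0.1],"delta_rot":[0,0,0]},{"fingers":0,"translation":[0,0,0.1],"delta_rot":[0,0,0]},{"fingers":0,"translation":[0,0,0.1],"delta_rot":[0,0,0]}]'
```

```text
time_s: 14.2
position: [0.5927, 0.0788, 0.0474]
orientation: [-3.142, -0.0, 1.76]
contact_force: [-4.5, -0.6, 12.5]
opening: -0.0
gripper_force: 6.3
time_s: 14.5
position: [0.5927, 0.0788, 0.0474]
orientation: [-3.142, -0.001, 1.76]
contact_force: [-7.7, -1.4, 21.5]
opening: 0.0001
gripper_force: 11.0
```

Firm at z 0.0474, about 5 mm down. I'll raise the hand clear and check.

```bash
python3 -m handwheel '[{"fingers":0,"translation":[0,0,-0.5],"delta_rot":[0,0,0]},{"fingers":0,"translation":[0,0,-2],"delta_rot":[0,0,0]},{"fingers":0,"translation":[0,0,-6],"delta_rot":[0,0,0]},{"fingers":0,"translation":[0,0,-10],"delta_rot":[0,0,0]},{"fingers":0,"translation":[0,0,-14],"delta_rot":[0,0,0]},{"fingers":0,"translation":[0,-5,-15],"delta_rot":[0,0,0]},{"fingers":0,"translation":[0,-10,-15],"delta_rot":[0,0,0]},{"fingers":0,"translation":[0,-15,-15],"delta_rot":[0,0,0]},{"fingers":0,"translation":[0,-15,-15],"delta_rot":[0,0,0]},{"fingers":0,"translation":[0,-15,-15],"delta_rot":[0,0,0]},{"fingers":0,"translation":[0,-15,-15],"delta_rot":[0,0,0]}]'
python3 -c "
from h import *
from station import bot
d=bot.get_image('side');o=np.load('side.npz')['pixels']
f=lambda p:cv2.resize(p[190:290,200:330,::-1],None,fx=3,fy=4)
cv2.imwrite('pics/s3.png',np.hstack([f(d['pixels']),f(o)]))
u=discs(d['pixels'],[(240,246)])[0]
print(u,plane(d,u,.047))"
```

```text
time_s: 15.6
position: [0.4471, 0.051, 0.1962]
orientation: [3.139, -0.0, 1.76]
contact_force: [0.5, -0.3, 0.1]
opening: -0.0003
gripper_force: 0.0
[239.15909091 246.40909091] [0.59301551 0.07979621 0.047     ]
```

View pics/s3.png

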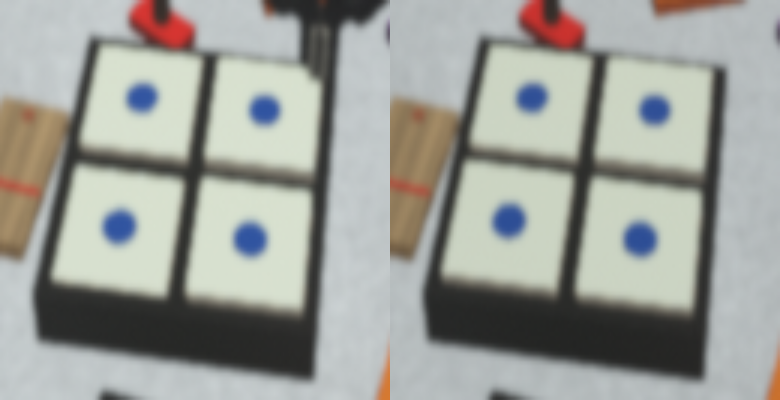

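Lid 3 is now lower and level: its disc has gone from (509,220) to (119,227) in its own crop, about 1.7 raw px lower. The other lids haven't moved and the hand is clear.

```bash
python3 -c "
from station import bot
print(bot.finish_job())"
```

```text
the job is handed in; nothing more can be done
None
```

Lid 3 (far left) was the loose one: it rocked under the fingers, was pushed about 5 mm down on its disc until firm, and the job was handed in at about 16 s with the hand clear; no verdict came back.

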